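Index the carving turntable and lock it with its bolt

ROBOT

A 7-joint arm with a two-finger parallel gripper is mounted at the origin on the work surface. World frame = base frame: x ahead of the robot, y to its left, z up, the work surface at z = 0. Lengths are in m, angles in rad, forces in N, time in s.
With the tool pointing down it reaches from about 0.425 to 0.8 m from the base axis. Payload 8.3 kg.
Tool frame: the origin (TCP) lies at the very end of the fingers, on their centre line; the grasp point (between the pads) lies 19 mm behind it; x points along the fingers, y is the direction in which the jaws open and shut, and the axes are right-handed (so a half turn about x gives the same grasp; the last joint's range is limited). The gripper opens to 85 mm and grips with 20 to 120 N. Pads are 22 mm wide; open, the fingers measure 114 mm over their backs; the gripper's body (76 mm by 85 mm) begins 54 mm behind the grasp point. The pads swing forward as they close: fully open they stand 13 mm farther back than shut.
Start: joints at [-1.336, 0.383, 0.016, 1.37, -0.006, 1.388, -0.046], TCP at [0.183, 0.597, 0.231] pointing down, gripper open.
Joint ranges: [-2.95, 2.95], [-0.25, 2.06], [-1.52, 1.56], [0.18, 2.33], [-1.44, 4.58], [0.02, 2.06], [-3.01, 3.01]. Speed limits (rad/s): [2.39, 2.39, 3.01, 3.01, 3.14, 3.14, 3.14].

INTERFACE

Orientations are given as a 3x3 rotation matrix whose columns are the frame's x, y, z axes.
In Python, from station import * gives the robot as it stands.
- The arm moves only by the tool move_arm, never from a script. Its argument "steps" is one flat list of numbers, 5 for each row, row after row: the shift along the world's x, y, z in m, then the turn about the world's z in degrees, then the opening, from 0 (shut) to 1 (fully open). In form: [tx, ty, tz, twist, grip, tx, ty, tz, twist, grip, ...]. A call has 1 to 5 rows; each row is the pose to reach, as a shift and turn from the pose measured when the call began; what a row does not reach only later rows make up. A row lasts 1/12 s, in which the tool goes at most 41.7 mm and 7.16 degrees, less where a joint would pass 70% of its speed; a pose out of reach is approached as far as the arm can. A call with a gripper value outside its range is refused whole. The fingers move at their own pace and stop on an object; "squeeze" is the grip in N (left out, the last holds). Time passes only in rows, so rows that repeat a pose let the fingers close. It gives the time, the measured TCP pose, the force and the opening at its end, in the units of the state.
- state(): the state, without advancing time (a new reading comes with each control period).
- capture(name): name is "scene" or "side" or "wrist"; returns (picture, depth): 400x640x3 uint8, red, green, blue; 400x640 float32, m along the optical axis (not along the pixel's ray), 0 where there is no reading.
- camera_model(name): a dict with "vfov" (degrees; the focal length in pixels is half the picture's height over the tangent of half this angle, whatever the lens; pixels are square), "cx", "cy" (the principal point, pixels), "k1" (the pictures are not rectified: a ray, as slopes to the right and down, at radius r is drawn at 1 + k1 r^2 times it, then the intrinsics apply), "view" (4x4, takes a point from world to camera coordinates). Camera axes: x right, y down, z forward; pixel columns grow to the right and rows downward; lengths in m; the calibration is good to about 2 mm. A picture is of the moment at which its call begins: read the wrist's pose just before it. camera_model takes no time and is no camera call; for the wrist camera it gives the pose at the moment of the call.
- hand_in(): hands the job in, once; it reports no verdict.
The state is a dict: "time_s": time; "joints": joint angles; "qvel": joint speeds; "joint_efforts": joint torques, N m; "ee_pos": TCP position; "orientation": TCP orientation; "ft_force": force on the tool from outside, world axes, zero at the start; "moment": the same for the moment, N m; "finger_gap": finger opening in m.
Only numpy, scipy, OpenCV 4.12 (cv2) and the standard library are available. Lean on these libraries where they do the work, as an engineer would, in place of code of your own. Each camera call takes 0.05 s, during which the arm holds its last target.

TASK

Bring the next quarter of the rosette round for carving: with the fingertips, push the turntable's upright handle round until the slot with the red paint on both sides lines up with the locking bolt, then push the bolt by its brass knob fully home into that slot so that the turntable is locked. Only push: never take the handle or the knob between the fingers. Leave the mallet, gouge, oilstone and tin where they are, and finish with the hand clear.

Things in the scene. Friction and masses are not known exactly. Their poses are not given: they have to be found in the camera images.
- turntable: Green iron foot of a carver's turntable, fixed to the bench: plate 240 x 240 x 18 mm. Origin: on the bench, under the turning axis; z up; x, y along the plate's edges. The bolt guide is on its -y side: y = -110 to -215 mm, x = -34 to 34 mm, top 62 mm above the bench. In it the bolt moves along the foot's +y, towards the axis. A rosette (radius 55 mm, top 83 mm above the bench) turns with the disc.
- index_disc (a joint): Angle of the grey metal locking disc (radius 100 mm, top 52 mm above the bench), anticlockwise seen from above. 0: the red-marked slot points along the foot's -y, in line with the bolt. It starts between 0.5 and 1.5, so the short way is clockwise; it turns past 0 both ways against a rubbing torque of 0.15 N m and stays where it is left.
- marked_slot (a point): Middle of the mouth of the red-marked slot: on the disc's rim, 100 mm from the axis, 47 mm above the bench (half-way through the 10 mm disc). The disc has four equal slots open at the rim, 90 degrees apart, 18 mm wide (24 mm at the flared mouth), 40 mm deep; only this one has red paint on both sides.
- turn_handle (a point): Middle of the upright dark wooden handle on the disc, diameter 18 mm, 82 mm from the axis, 135 degrees anticlockwise of the marked slot. This point is 81 mm above the bench; the handle stands from 56 mm to 110 mm. Below it is a collar, diameter 26 mm, 4 mm high.
- lock_bolt (a joint): Travel of the locking bolt towards the axis, m. 0: fully drawn, nose 12 mm outside the rim; 0.050: fully home against its stop, nose 38 mm inside the rim. It starts between 0 and 0.006, slides against about 2.5 N and stays where it is left. The disc stops it unless a slot is in line; the round nose finds its way in from a few mm to the side.
- bolt_knob (a point): Middle of the upright brass knob on the bolt, diameter 22 mm, 32 mm high (66 to 98 mm above the bench; this point is at 82 mm). It stands in the foot's frame at x = 0, y = -180 mm when the bolt is fully drawn and y = -130 mm when it is home.
- bolt_nose (a point): Tip of the bolt's rounded nose, 47 mm above the bench. The bolt is a steel bar 14 mm wide and 12 mm high.
- mallet: Bystander: wooden carver's mallet lying on the bench, 290 mm long, up to 63 mm thick. Origin under its middle, x along it.
- gouge: Bystander: carving gouge lying on the bench, 270 mm long, 28 mm thick. Origin under its middle, x along it.
- oilstone: Bystander: dark sharpening stone on a wooden block, 190 x 64 x 32 mm. Origin under its middle, x along it.
- wax_tin: Bystander: round red tin with a dark grey lid, diameter 69 mm, 46 mm high. Origin under its middle.

How it is judged:
On the way, in this order (a step that is already met when the one before it is completed fails the run):
1. the red-marked slot is turned in line with the bolt (within 10 mm at the rim) while the bolt is still drawn (x of marked_slot in the frame of turntable between -0.01 and 0.01 m and y of marked_slot in the frame of turntable below 0 m and value of joint lock_bolt below 0.02 m), for 0.2 s.
2. the bolt is pushed home (value of joint lock_bolt above 0.046 m), for 0.2 s.
At the end, for the whole second after the job is handed in: The bolt is within 4 mm of fully home in the red-marked slot, the slot's mouth within 4 mm of the bolt's line; mallet, gouge, oilstone and tin within 20 mm of where they were (value of joint lock_bolt above 0.046 m and x of marked_slot in the frame of turntable between -0.004 and 0.004 m and y of marked_slot in the frame of turntable below 0 m and distance of each of mallet, gouge, oilstone, wax_tin from where it was at the start of the episode below 0.02 m); the robot touches nothing.
It fails at once if the turning handle is taken between the fingers (horizontal distance between the grasp point and turn_handle below 0.008 m and z of the grasp point in the frame of turn_handle below 0.036 m).
It fails at once if the bolt's knob is taken between the fingers (horizontal distance between the grasp point and bolt_knob below 0.008 m and z of the grasp point in the frame of bolt_knob below 0.027 m).
It fails at once if a tool or the tin is lifted or pushed away (distance of any of mallet, gouge, oilstone, wax_tin from where it was at the start of the episode above 0.02 m).
It also fails if it takes over 51 s, if anything falls off the work surface, if the arm or the gripper's body presses on something with over 40 N, if the wrist force passes 120 N, or if a joint passes its speed limit or range.

## Working session

There is one attempt and no reset: what is moved stays moved. The work goes in short steps, Python scripts to look and compute and a tool call to move; the robot and the scene stay as the last step left them, time stands still between calls to the robot, and variables do not carry over. Pictures are saved under pics/ and viewed, and the job is handed in when it is done.

Besides the shell and the picture viewer there is one more tool, called after "Request:" by a JSON object that holds its "api" and its "payload". move_arm: Moves the arm, as the interface text tells. Its arguments: {"type":"object","properties":{"steps":{"type":"array","items":{"type":"number"}},"squeeze":{"type":"number"}},"required":["steps"]}

```bash
ls; mkdir -p pics; cat > h.py <<'E'
import numpy as np, cv2
from station import *
def save(name,cam):
    m=camera_model(cam); p,d=capture(cam)
    cv2.imwrite(f'pics/{name}.png',p[:,:,::-1]); np.savez(f'pics/{name}.npz',p=p,d=d,**{k:np.array(v) for k,v in m.items()})
    return p,d,m
def load(name):
    z=np.load(f'pics/{name}.npz'); m={k:z[k] for k in('vfov','cx','cy','k1','view')}
    return z['p'],z['d'],m
def f_of(m): return 200/np.tan(np.radians(float(m['vfov']))/2)
def slopes(m,uv):
    uv=np.atleast_2d(np.array(uv,float)); f=f_of(m)
    q=(uv-[float(m['cx']),float(m['cy'])])/f; s=q.copy()
    for _ in range(30): s=q/(1+float(m['k1'])*(s**2).sum(1,keepdims=True))
    return s
def onplane(m,uv,z):
    s=slopes(m,uv); V=np.array(m['view']); R=V[:3,:3]; c=-R.T@V[:3,3]
    d=np.c_[s,np.ones(len(s))]@R
    return c+d*((z-c[2])/d[:,2])[:,None]
def bydepth(m,uv,dep):
    s=slopes(m,uv); V=np.array(m['view']); R=V[:3,:3]; c=-R.T@V[:3,3]
    return c+(np.c_[s,np.ones(len(s))]*np.atleast_1d(dep)[:,None])@R
def proj(m,P):
    V=np.array(m['view']); P=np.atleast_2d(P); c=P@V[:3,:3].T+V[:3,3]; s=c[:,:2]/c[:,2:]
    s=s*(1+float(m['k1'])*(s**2).sum(1,keepdims=True)); return s*f_of(m)+[float(m['cx']),float(m['cy'])]
E
python3 - <<'E'
from h import *
s=state(); print(s)
for c in('scene','side','wrist'):
    p,d,m=save(c+'0',c); V=np.array(m['view']); print(c,m['vfov'],m['k1'],-V[:3,:3].T@V[:3,3])
E
```

```text
pics
{'time_s': 0.0, 'joints': array([-1.33589394,  0.38422876,  0.01635269,  1.37114208, -0.00632246,
        1.38820383, -0.04648829]), 'qvel': array([ 0.00074853,  0.00080015,  0.00044521,  0.00061907, -0.00107358,
        0.00100127, -0.00063795]), 'joint_efforts': array([-2.67183651e-05, -6.27603436e+01,  8.44047032e-01, -3.71807742e+01,
        1.65150175e-02,  1.42915055e-02, -2.11866450e-05]), 'ee_pos': array([0.18318713, 0.59702912, 0.23029002]), 'orientation': array([[-5.63246483e-04,  2.93332337e-01,  9.56010367e-01],
       [-1.85009980e-03,  9.56008577e-01, -2.93332878e-01],
       [-9.99998130e-01, -1.93393330e-03,  4.22562941e-06]]), 'ft_force': array([-0.98184444,  0.55949288,  0.35749699]), 'moment': array([-0.02396348,  0.02447738, -0.00741615]), 'finger_gap': 0.08507135253544373}
scene 44.10710425140626 -0.07382624478379854 [1.06569272 0.13272151 0.83286613]
side 56.69653071994703 -0.016935746421505814 [0.3838196  0.52010619 0.57954081]
wrist 67.59869802962402 -0.05266174160183101 [0.11179146 0.61951022 0.37339246]
```

View pics/scene0.png

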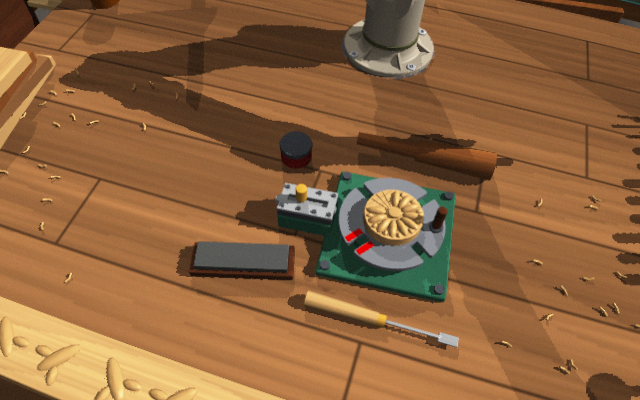

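View pics/side0.png

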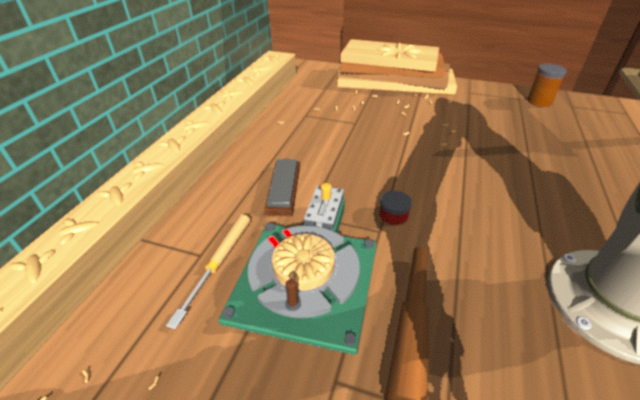

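View pics/wrist0.png

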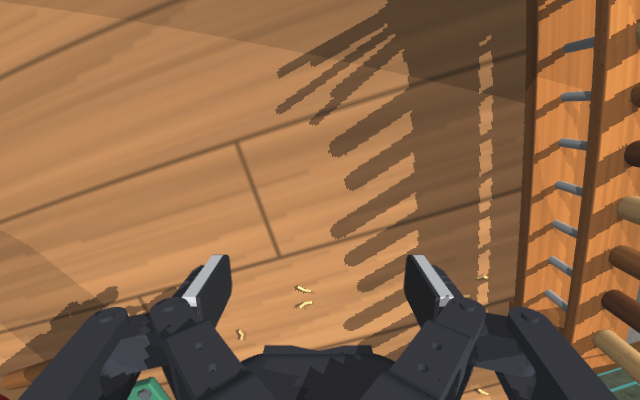

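The scene view shows the green foot around (390,235), the bolt guide with the brass knob at (301,192), the red marks at (352,236) and (364,249), and the dark handle at (440,218). The side view shows the same with the handle at (292,290). I'll measure from both.

```bash
cat > meas.py <<'E'
from h import *
def masks(p):
    hsv=cv2.cvtColor(p,cv2.COLOR_RGB2HSV); H,S,V=cv2.split(hsv)
    green=((H>60)&(H<90)&(S>120)&(V>40)).astype(np.uint8)
    red=(((H<5)|(H>175))&(S>210)&(V>140)).astype(np.uint8)
    brass=((H>15)&(H<26)&(S>190)&(V>150)).astype(np.uint8)
    return green,red,brass
def blobs(mask,amin):
    n,l,st,c=cv2.connectedComponentsWithStats(mask)
    return [(st[i],c[i],l==i) for i in range(1,n) if st[i][4]>=amin]
E
python3 - <<'E'
from meas import *
for n in('scene0','side0'):
    p,d,m=load(n); g,r,b=masks(p)
    print(n)
    for nm,k,a in(('red',r,15),('brass',b,20),('green',g,800)):
        for st,c,l in blobs(k,a):
            if nm!='green': 
                ys,xs=np.nonzero(l); P=bydepth(m,np.c_[xs,ys],d[ys,xs]); print(nm,st,c.round(1),np.median(P,0).round(4),'plane52',onplane(m,[c],.052).round(4))
            else:
                print(nm,st,c.round(1))
                cn,_=cv2.findContours(l.astype(np.uint8),0,2); h=cv2.convexHull(max(cn,key=cv2.contourArea))
                print(cv2.approxPolyDP(h,5,True)[:,0].tolist())
    cv2.imwrite(f'pics/{n}_z.png',cv2.resize((p[150:310,170:490] if n=='scene0' else p[150:360,150:410])[:,:,::-1],None,fx=2.5 ,fy=2.5,interpolation=cv2.INTER_CUBIC))
E
```

```text
scene0
red [345 232  11   9  51] [350.3 236.2] [0.6126 0.0653 0.0537] plane52 [[0.6112 0.0652 0.052 ]]
red [357 243  17  11  87] [364.2 247.7] [0.6275 0.0952 0.0534] plane52 [[0.6265 0.0955 0.052 ]]
brass [298 191   9   9  20] [303.  194.2] [ 0.5738 -0.0366  0.0921] plane52 [[ 0.5496 -0.0467  0.052 ]]
green [ 316  188  139  113 4301] [393.1 260.8]
[[454, 194], [442, 300], [316, 272], [337, 212], [424, 188]]
side0
red [285 230   6   7  23] [287.3 233.1] [0.6117 0.0648 0.0544] plane52 [[0.6126 0.0621 0.052 ]]
red [270 237   8   9  36] [273.2 241. ] [0.6294 0.0916 0.0544] plane52 [[0.6303 0.0897 0.052 ]]
green [ 220  238  154  115 3458] [305.9 312.3]
[[373, 248], [355, 352], [220, 320], [245, 270], [347, 238]]
```

View pics/scene0_z.png

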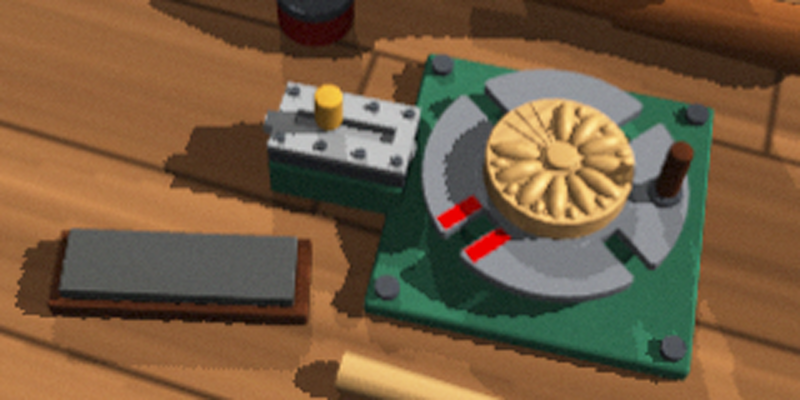

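View pics/side0_z.png

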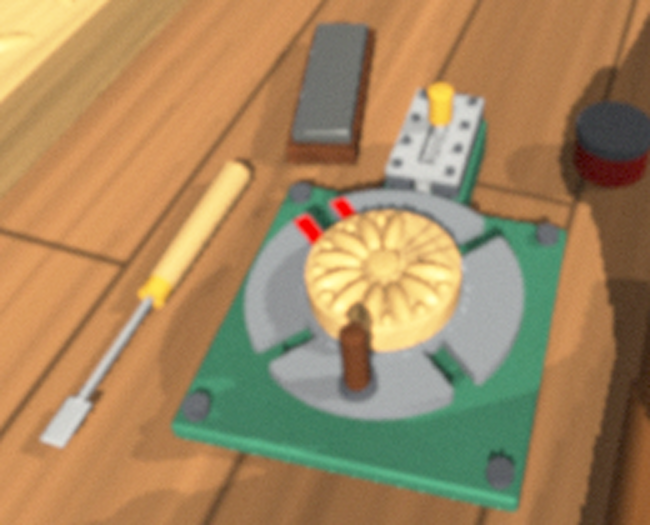

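Screws, the rosette boss, the handle top and the knob top are all visible in both views, so I'll triangulate them.

```bash
python3 - <<'E'
from meas import *
p1,d1,m1=load('scene0'); p2,d2,m2=load('side0')
def tri(a,b):
    P=[]
    for m,uv in((m1,a),(m2,b)):
        V=np.array(m['view']);R=V[:3,:3];c=-R.T@V[:3,3];d=R.T@np.r_[slopes(m,uv)[0],1];P.append((c,d/np.linalg.norm(d)))
    A=sum(np.eye(3)-np.outer(d,d) for c,d in P);bb=sum((np.eye(3)-np.outer(d,d))@c for c,d in P)
    X=np.linalg.solve(A,bb); gap=[np.linalg.norm((np.eye(3)-np.outer(d,d))@(X-c)) for c,d in P]
    return X,max(gap)
z1=lambda u:np.array(u)/2.5+[170,150]-.3
z2=lambda u:np.array(u)/2.5+[150,150]-.3
pts={'A':((442,65),(545,234)),'B':((697,115),(500,470)),'C':((387,287),(302,190)),'D':((673,348),(197,405)),
'rose':((565,156),(384,262)),'handtop':((681,150),(355,328)),'handbase':((668,190),(357,385)),'knobtop':((329,92),(441,89)),'knobbot':((328,124),(439,121))}
for k,(a,b) in pts.items():
    X,g=tri(z1(a),z2(b)); print(k,X.round(4),'gap',round(g,4))
    if k in'ABCD': print(onplane(m1,[z1(a)],.021).round(4),onplane(m2,[z2(b)],.021).round(4))
    if k=='rose': print(onplane(m1,[z1(a)],.085).round(4),onplane(m2,[z2(b)],.085).round(4))
    if k=='handtop': print(onplane(m1,[z1(a)],.11).round(4),onplane(m2,[z2(b)],.11).round(4))
    if k=='knobtop': print(onplane(m1,[z1(a)],.098).round(4),onplane(m2,[z2(b)],.098).round(4))
E
```

```text
A [0.4599 0.0168 0.0256] gap 0.0005
[[0.4569 0.0165 0.021 ]] [[0.4602 0.0121 0.021 ]]
B [0.4422 0.2247 0.0258] gap 0.0019
[[0.4401 0.2266 0.021 ]] [[0.4417 0.2204 0.021 ]]
C [0.6666 0.0325 0.026 ] gap 0.0022
[[0.6658 0.0336 0.021 ]] [[0.6683 0.0258 0.021 ]]
D [0.65   0.2414 0.0251] gap 0.0016
[[0.6489 0.2433 0.021 ]] [[0.6512 0.2379 0.021 ]]
rose [0.5535 0.1313 0.0839] gap 0.0022
[[0.5562 0.1329 0.085 ]] [[0.5522 0.1298 0.085 ]]
handtop [0.5423 0.2084 0.1123] gap 0.0021
[[0.5424 0.2102 0.11  ]] [[0.5422 0.2048 0.11  ]]
handbase [0.5422 0.212  0.0575] gap 0.0008
knobtop [ 0.5668 -0.0441  0.1018] gap 0.0005
[[ 0.5648 -0.0446  0.098 ]] [[ 0.5681 -0.0493  0.098 ]]
knobbot [ 0.5696 -0.0447  0.0651] gap 0.0014
```

The foot's centre is at about (0.5545, 0.130), turned by +4.6°. The handle is at about (0.542, 0.210), 81 mm from the axis as it should be, and the knob is at about (0.568, −0.045). The disc angle is about 0.85 rad, consistent with the red marks. With the gripper shut, I'll move to behind the handle (−x side), staying high.

Request:
{"api": "move_arm", "payload": {"steps": [0.024,-0.03,0,0,0,0.048,-0.06,0,0,0,0.072,-0.09,0,0,0,0.096,-0.12,0,0,0,0.12,-0.15,0,0,0], "squeeze": 30}}

```text
time_s: 0.57
ee_pos: [0.304, 0.4454, 0.2303]
orientation: [[-0.001, 0.293, 0.956], [-0.002, 0.956, -0.293], [-1.0, -0.002, -0.0]]
ft_force: [0.8, -0.1, -0.8]
finger_gap: 0.0255
```

Request:
{"api": "move_arm", "payload": {"steps": [0.024,-0.03,0,5,0,0.048,-0.06,0,10,0,0.072,-0.09,0,15,0,0.096,-0.12,0,20,0,0.12,-0.15,0,22,0]}}

```text
time_s: 0.98
ee_pos: [0.4247, 0.2936, 0.2302]
orientation: [[-0.0, -0.091, 0.996], [-0.002, 0.996, 0.091], [-1.0, -0.002, -0.0]]
ft_force: [0.9, 0.4, 0.2]
finger_gap: -0.0002
```

Request:
{"api": "move_arm", "payload": {"steps": [0.024,-0.03,0,0,0,0.048,-0.06,0,0,0,0.073,-0.092,0,0,0,0.073,-0.092,-0.03,0,0,0.073,-0.092,-0.05,0,0]}}

```text
time_s: 1.4
ee_pos: [0.4996, 0.1982, 0.1794]
orientation: [[0.001, -0.085, 0.996], [-0.002, 0.996, 0.085], [-1.0, -0.002, 0.001]]
ft_force: [-0.4, 0.7, -0.8]
finger_gap: 0.0
```

```bash
python3 - <<'E'
from meas import *
s=state();print(s['ee_pos'],s['orientation'].round(3),s['finger_gap'],s['ft_force'])
save('wrist1','wrist')
save('scene1','scene')
E
```

```text
[0.49960094 0.19818937 0.17937891] [[ 0.001 -0.085  0.996]
 [-0.002  0.996  0.085]
 [-1.    -0.002  0.001]] 3.4283647514263986e-05 [-0.42924682  0.66823698 -0.75729745]
```

View pics/wrist1.png

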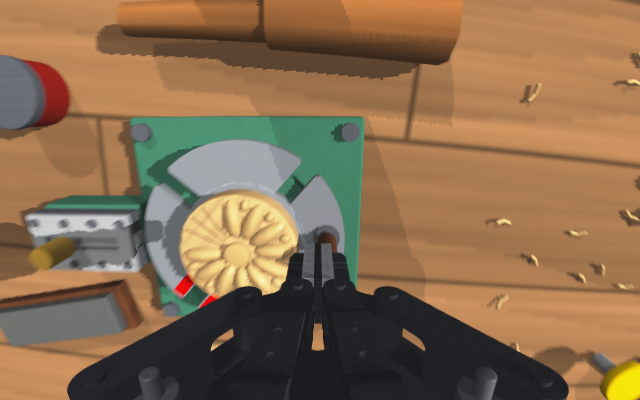

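View pics/scene1.png

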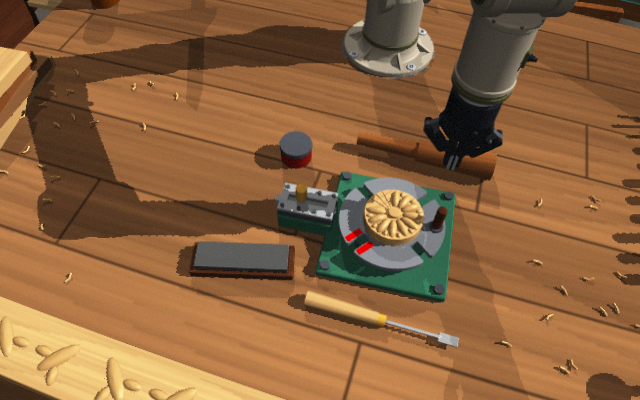

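The wrist view shows screws at (140,132) and (349,132), the rosette centre at (237,253), the collar at (325,238) and the knob top at (38,260), with the fingertips at (318,255). I'll cross-check against these.

```bash
python3 - <<'E'
from meas import *
p,d,m=load('wrist1');V=m['view'];print(-V[:3,:3].T@V[:3,3])
for k,uv,z in(('A',(140,132),.022),('B',(349,132),.022),('C',(170,311),.022),('rose',(237,253),.086),('collar',(324,240),.06),('knobtop',(38,260),.098)):
    u=tuple(int(x) for x in uv); print(k,onplane(m,[uv],z).round(4),bydepth(m,[uv],[d[u[1],u[0]]]).round(4))
print(proj(m,state()['ee_pos']))
c=cv2.resize(p[180:320,120:360][:,:,::-1],None,fx=3,fy=3);cv2.imwrite('pics/w1z.png',c)
E
```

```text
[0.42489417 0.19250638 0.32232732]
A [[0.4579 0.0165 0.022 ]] [[0.4575 0.0187 0.0256]]
B [[0.4415 0.2247 0.022 ]] [[0.4413 0.2243 0.0259]]
C [[0.6685 0.0335 0.022 ]] [[0.6652 0.0357 0.0261]]
rose [[0.5491 0.1319 0.086 ]] [[0.55   0.1315 0.0843]]
collar [[0.5416 0.2084 0.06  ]] [[0.5347 0.2074 0.0757]]
knobtop [[ 0.5673 -0.0441  0.098 ]] [[ 0.5671 -0.0438  0.0983]]
[[320.83794592 250.04095286]]
```

View pics/w1z.png

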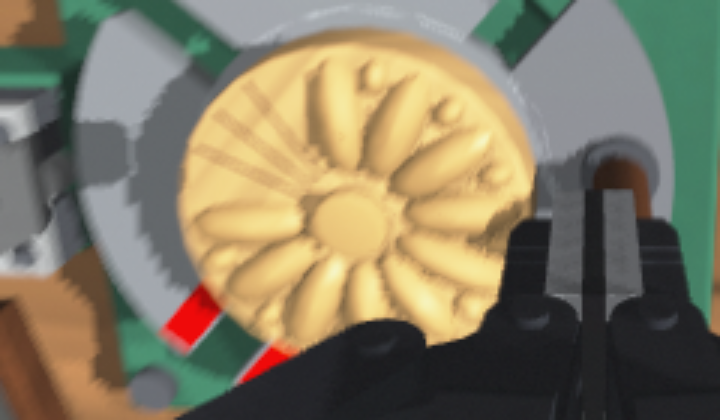

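Request:
{"api": "move_arm", "payload": {"steps": [0,0.004,-0.04,2,0,0,0.004,-0.07,4,0,0,0.004,-0.089,4,0,0,0.004,-0.089,4,0]}}

```text
time_s: 1.83
ee_pos: [0.493, 0.204, 0.0844]
orientation: [[-0.012, -0.161, 0.987], [-0.009, 0.987, 0.161], [-1.0, -0.007, -0.013]]
ft_force: [-0.0, -0.2, 0.2]
finger_gap: 0.0001
```

```bash
python3 - <<'E'
from meas import *
s=state();e=s['ee_pos'];print(e,s['orientation'].round(3)[:,1],s['ft_force'],s['joints'])
c=np.array([.554,.130])
for ph in (98.5,92,86,80,74,68,62,58,54,52,50,49,48):
    a=np.radians(ph);r=np.array([np.cos(a),np.sin(a)]);t=np.array([r[1],-r[0]]);f=c+.082*r-.020*t;print(ph,f.round(4),(f-e[:2]).round(4))
E
```

```text
[0.49300482 0.20397355 0.08439881] [-0.161  0.987 -0.007] [-0.02418297 -0.17732258  0.21402892] [-0.68405559  0.32611536  0.27663388  1.80803919 -0.09845078  1.03546561
  1.36298097]
98.5 [0.5221 0.2081] [0.0291 0.0042]
92 [0.5312 0.2113] [0.0381 0.0073]
86 [0.5398 0.2132] [0.0468 0.0092]
80 [0.5485 0.2142] [0.0555 0.0103]
74 [0.5574 0.2143] [0.0644 0.0104]
68 [0.5662 0.2135] [0.0732 0.0095]
62 [0.5748 0.2118] [0.0818 0.0078]
58 [0.5805 0.2101] [0.0875 0.0062]
54 [0.586  0.2081] [0.093  0.0041]
52 [0.5887 0.2069] [0.0957 0.003 ]
50 [0.5914 0.2057] [0.0984 0.0017]
49 [0.5927 0.205 ] [0.0997 0.001 ]
48 [0.594  0.2043] [0.101  0.0003]
```

Request:
{"api": "move_arm", "payload": {"steps": [0.015,0.003,0.006,0,0,0.024,0.004,0.006,-1,0,0.032,0.006,0.006,-4,0,0.042,0.008,0.006,-9,0,0.051,0.01,0.006,-15,0]}}

```text
time_s: 2.25
ee_pos: [0.5454, 0.2151, 0.0928]
orientation: [[-0.012, 0.104, 0.995], [-0.003, 0.995, -0.104], [-1.0, -0.005, -0.011]]
ft_force: [-1.4, -0.4, 1.7]
finger_gap: 0.0002
```

```bash
python3 - <<'E'
from meas import *
s=state();e=s['ee_pos'];print(e,s['orientation'].round(3)[:,1],s['ft_force'])
p,d,m=save('wrist2','wrist');p,d,m=save('scene2','scene')
cv2.imwrite('pics/s2z.png',cv2.resize(p[110:310,260:500][:,:,::-1],None,fx=3,fy=3))
E
```

```text
[0.54535109 0.21508923 0.09276158] [ 0.104  0.995 -0.005] [-1.4320733  -0.38578483  1.7161261 ]
```

View pics/s2z.png

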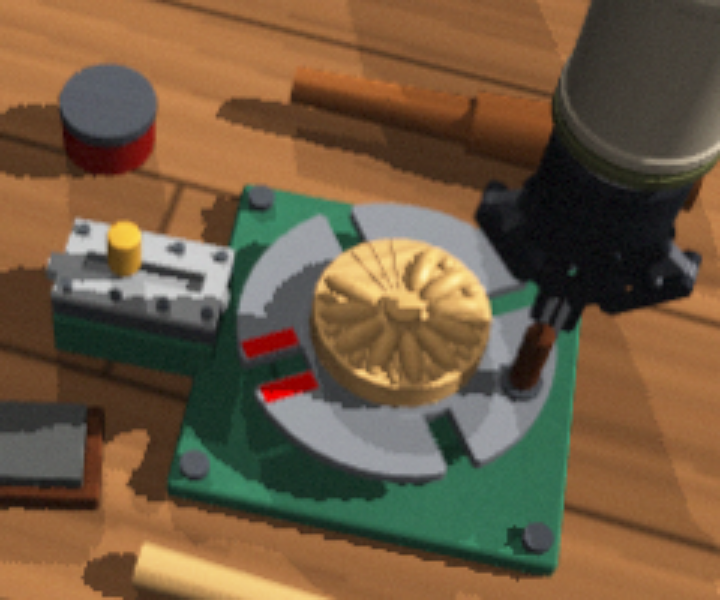

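The handle was pushed round: the red marks are now at zoom (270,343) and (288,386), and the collar is at (522,385). Now the angle.

```bash
cat > ang.py <<'E'
from meas import *
def ang(n,c=np.array([.5545,.130]),th=4.6):
    p,d,m=load(n);g,r,b=masks(p);out=[]
    for st,cc,l in blobs(r,15):
        P=onplane(m,[cc],.0525)[0][:2]-c
        if np.hypot(*P)<.13: out.append(P); print('red',cc.round(1),st[4],P.round(4),np.hypot(*P).round(4))
    # edges nearest slot give unbiased bisector; use unit-vector mean of the two marks
    u=sum(P/np.hypot(*P) for P in out); a=np.degrees(np.arctan2(u[1],u[0]))
    print(n,'slot world ang',a.round(2),'disc deg',(a-th+90).round(2))
E
python3 - <<'E'
from ang import *
ang('scene0');ang('side0');ang('scene2')
p,d,m=load('scene2')
q=np.array([522,383])/3+[260,110]-.3
for z in(.058,):
    P=onplane(m,[q],z)[0][:2]-[.5545,.130];print(P,np.hypot(*P),np.degrees(np.arctan2(P[1],P[0]))-4.6-45)
s=state();e=s['ee_pos']
c=np.array([.554,.130])
for ph in (80,74,68,62,58,54,52,50,49,48):
    a=np.radians(ph);r=np.array([np.cos(a),np.sin(a)]);t=np.array([r[1],-r[0]]);f=c+.082*r-.020*t;print(ph,f.round(4),(f-e[:2]).round(4))
E
```

```text
red [350.3 236.2] 51 [ 0.057  -0.0647] 0.0863
red [364.2 247.7] 87 [ 0.0722 -0.0345] 0.08
scene0 slot world ang -37.07 disc deg 48.33
red [287.3 233.1] 23 [ 0.0579 -0.0675] 0.0889
red [273.2 241. ] 36 [ 0.0756 -0.0399] 0.0855
side0 slot world ang -38.6 disc deg 46.8
red [349.4 223.7] 64 [ 0.0318 -0.0735] 0.0801
red [355.5 238.8] 76 [ 0.0593 -0.0543] 0.0804
scene2 slot world ang -54.52 disc deg 30.88
[0.01519735 0.0812817 ] 0.08269023258874579 29.809606638358474
80 [0.5485 0.2142] [ 0.0024 -0.0005]
74 [0.5574 0.2143] [ 0.0112 -0.0004]
68 [0.5662 0.2135] [ 0.02   -0.0013]
62 [0.5748 0.2118] [ 0.0287 -0.003 ]
58 [0.5805 0.2101] [ 0.0343 -0.0046]
54 [0.586  0.2081] [ 0.0399 -0.0067]
52 [0.5887 0.2069] [ 0.0426 -0.0078]
50 [0.5914 0.2057] [ 0.0452 -0.0091]
49 [0.5927 0.205 ] [ 0.0465 -0.0098]
48 [0.594  0.2043] [ 0.0478 -0.0105]
```

Request:
{"api": "move_arm", "payload": {"steps": [0.009,0,-0.002,-5,0,0.016,-0.001,-0.002,-11,0,0.023,-0.002,-0.002,-17,0,0.03,-0.0035,-0.002,-23,0,0.035,-0.005,-0.002,-27,0]}}

```text
time_s: 2.77
ee_pos: [0.5815, 0.2114, 0.0918]
orientation: [[-0.01, 0.544, 0.839], [0.003, 0.839, -0.544], [-1.0, -0.003, -0.01]]
ft_force: [-1.2, 2.9, -1.0]
finger_gap: -0.0003
```

```bash
python3 - <<'E'
from ang import *
s=state();e=s['ee_pos'];print(e,s['orientation'].round(3)[:,1],s['ft_force'])
save('scene3','scene');save('side3','side');ang('scene3');ang('side3')
p,d,m=load('scene3')
cv2.imwrite('pics/s3z.png',cv2.resize(p[110:310,260:500][:,:,::-1],None,fx=3,fy=3))
E
```

```text
[0.58150478 0.21136358 0.09177692] [ 0.544  0.839 -0.003] [-1.1939678   2.89400788 -1.03771568]
red [349.7 210.1] 72 [ 0.0025 -0.0811] 0.0811
red [350.  224.9] 63 [ 0.0341 -0.0719] 0.0795
scene3 slot world ang -76.44 disc deg 8.96
red [317.  231.4] 24 [ 0.0038 -0.0898] 0.0898
side3 slot world ang -87.58 disc deg -2.18
```

View pics/s3z.png

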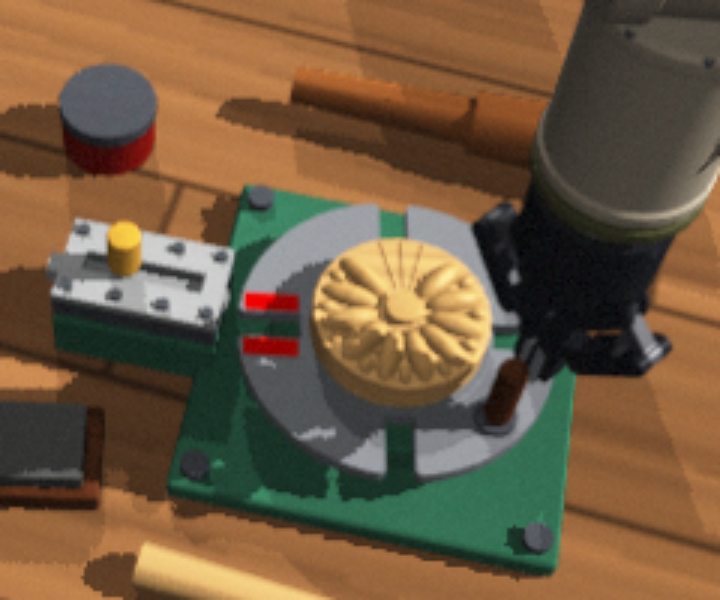

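Request:
{"api": "move_arm", "payload": {"steps": [0.004,-0.002,0,-2,0,0.008,-0.004,0,-5,0,0.011,-0.0055,0,-7,0,0.011,-0.0055,0,-7,0]}}

```text
time_s: 3.2
ee_pos: [0.5933, 0.2047, 0.0922]
orientation: [[-0.008, 0.64, 0.769], [0.003, 0.769, -0.64], [-1.0, -0.003, -0.008]]
ft_force: [0.2, 0.5, 0.3]
finger_gap: -0.0002
```

```bash
python3 - <<'E'
from ang import *
s=state();e=s['ee_pos'];print(e,s['orientation'].round(3)[:,1],s['ft_force'])
save('scene4','scene');ang('scene4')
p,d,m=load('scene4')
cv2.imwrite('pics/s4z.png',cv2.resize(p[160:280,270:450][:,:,::-1],None,fx=4.4,fy=4.4,interpolation=cv2.INTER_CUBIC))
E
```

```text
[0.59333893 0.20469503 0.09220752] [ 0.64   0.769 -0.003] [0.16097911 0.48873503 0.27179305]
red [351.6 204.4] 69 [-0.011  -0.0812] 0.0819
red [348.4 218.8] 71 [ 0.022  -0.0782] 0.0813
scene4 slot world ang -86.0 disc deg -0.6
```

View pics/s4z.png

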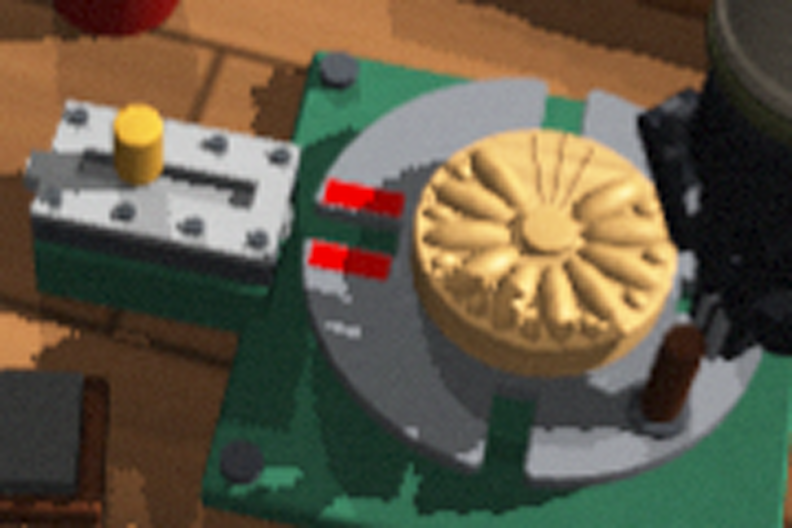

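The slot is in line (about −0.6°). I'll back off the handle, rise, and go to the far side of the knob.

Request:
{"api": "move_arm", "payload": {"steps": [-0.012,0.01,0,0,0,-0.023,0.019,0.005,0,0,-0.023,0.019,0.03,0,0,-0.023,0.019,0.06,0,0,-0.023,0.019,0.075,0,0]}}

```text
time_s: 3.67
ee_pos: [0.5704, 0.2248, 0.1711]
orientation: [[-0.005, 0.636, 0.772], [0.005, 0.772, -0.636], [-1.0, 0.0, -0.007]]
ft_force: [1.5, -0.3, 0.6]
finger_gap: -0.0002
```

```bash
python3 - <<'E'
from ang import *
s=state();print(s['ee_pos'],s['ft_force'],s['joints'])
save('scene5','scene');ang('scene5')
E
```

```text
[0.57039309 0.22477118 0.17105844] [ 1.48104556 -0.27697874  0.62359971] [-0.76697156  0.41683898  0.46411783  1.50855554 -0.19758518  1.26502765
  0.60461384]
red [350.5 204.2] 59 [-0.0109 -0.0833] 0.084
red [347.4 218.5] 57 [ 0.0221 -0.0802] 0.0832
scene5 slot world ang -86.02 disc deg -0.62
```

Request:
{"api": "move_arm", "payload": {"steps": [0,-0.039,0,-5,0,0,-0.078,0,-10,0,0,-0.117,0,-15,0,0,-0.156,0,-20,0,0.0,-0.195,0,-25,0]}}

```text
time_s: 4.13
ee_pos: [0.5711, 0.0289, 0.1742]
orientation: [[0.002, 0.903, 0.429], [0.007, 0.429, -0.903], [-1.0, 0.005, -0.006]]
ft_force: [0.5, -0.6, -0.1]
finger_gap: -0.0001
```

Request:
{"api": "move_arm", "payload": {"steps": [0,-0.039,0,-5,0,0,-0.078,0,-10,0,0,-0.117,0,-15,0,0,-0.126,0,-20,0,0,-0.126,0,-20,0]}}

```text
time_s: 4.55
ee_pos: [0.57, -0.1018, 0.175]
orientation: [[0.005, 0.996, 0.084], [0.005, 0.083, -0.996], [-1.0, 0.006, -0.004]]
ft_force: [0.1, -0.1, 0.0]
finger_gap: 0.0001
```

```bash
python3 - <<'E'
from ang import *
s=state();print(s['ee_pos'],s['orientation'][:,1].round(3))
p,d,m=save('wrist6','wrist');save('scene6','scene')
E
```

```text
[ 0.57000256 -0.10182057  0.1749635 ] [0.996 0.083 0.006]
```

View pics/wrist6.png

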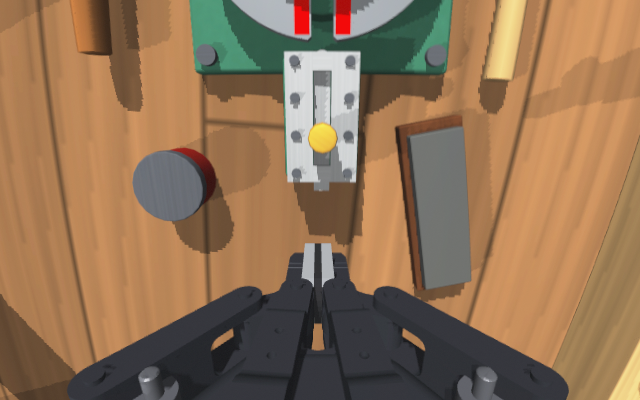

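View pics/scene6.png

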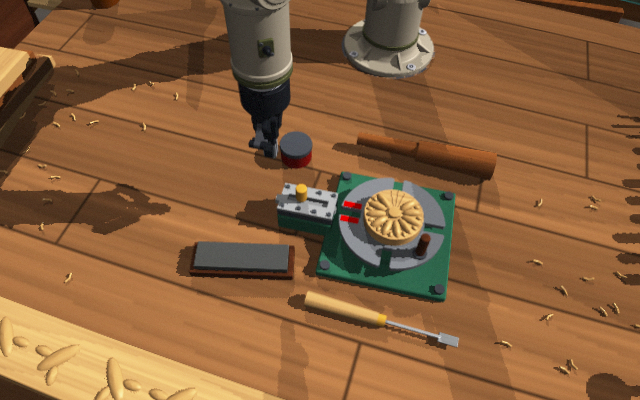

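The wrist view looks straight along the guide: the knob top is at (322,138), the red marks at u = 302 and 343 (middle 322.5) lie in line with the guide, and the fingertips are at (319,245). Computing knob position and lateral offset.

```bash
python3 - <<'E'
from ang import *
p,d,m=load('wrist6')
k=onplane(m,[(322,138)],.098)[0];print(k,bydepth(m,[(322,138)],[d[138,322]]))
e=state()['ee_pos'];th=np.radians(4.6);ey=np.array([-np.sin(th),np.cos(th)]);ex=np.array([np.cos(th),np.sin(th)])
print((k-e)[:2]@ex,(k-e)[:2]@ey,(k[:2]-[.5545,.13])@ex,(k[:2]-[.5545,.13])@ey)
for uv in((302,20),(343,20)): print((onplane(m,[uv],.0525)[0][:2]-[.5545,.13])@ex)
print(onplane(m,[(206,55),(436,55)],.022))
E
```

```text
[ 0.56868819 -0.04444468  0.098     ] [[ 0.56865335 -0.04434686  0.09930069]]
0.0020044135515697226 0.052291042463917 0.0001522086853592391 -0.17502064849244145
-0.015465002226249466
0.017294518397679152
[[0.45821836 0.01645548 0.022     ]
 [0.66884419 0.03429556 0.022     ]]
```

Request:
{"api": "move_arm", "payload": {"steps": [0.002,0,-0.03,0,0,0.002,0,-0.06,0,0,0.002,0,-0.085,0,0,0.002,0,-0.095,0,0,0.002,0,-0.095,0,0]}}

```text
time_s: 5.07
ee_pos: [0.5713, -0.0943, 0.0769]
orientation: [[-0.0, 0.995, 0.1], [0.008, 0.1, -0.995], [-1.0, 0.0, -0.008]]
ft_force: [-0.6, 0.4, 0.5]
finger_gap: -0.0003
```

```bash
python3 - <<'E'
from h import *
s=state();print(s['ee_pos'],s['orientation'][:,1].round(3),s['ft_force'])
e=s['ee_pos'];th=np.radians(4.6);ey=np.array([-np.sin(th),np.cos(th)]);ex=np.array([np.cos(th),np.sin(th)])
q=e[:2]-[.5545,.13];print(q@ex,q@ey)
f=np.array([.5545,.13])+ey*-.152;print('final TCP',f,f-e[:2])
E
```

```text
[ 0.57129088 -0.09431939  0.07692984] [0.995 0.1   0.   ] [-0.57755259  0.40417182  0.49503589]
-0.0012533784955657422 -0.2249434371534087
final TCP [ 0.56669024 -0.02151039] [-0.00460064  0.072809  ]
```

Request:
{"api": "move_arm", "payload": {"steps": [0.001,0.012,0,0,0,0,0.024,0,0,0,-0.001,0.034,0,0,0,-0.0015,0.044,0,0,0,-0.002,0.054,0,0,0]}}

```text
time_s: 5.48
ee_pos: [0.5699, -0.0392, 0.0781]
orientation: [[0.002, 0.995, 0.101], [0.008, 0.101, -0.995], [-1.0, 0.002, -0.007]]
ft_force: [-0.5, -3.7, 3.0]
finger_gap: 0.0001
```

```bash
python3 - <<'E'
from ang import *
s=state();print(s['ee_pos'],s['ft_force'])
p,d,m=save('scene7','scene');ang('scene7')
cv2.imwrite('pics/s7z.png',cv2.resize(p[110:290,250:490][:,:,::-1],None,fx=3.3,fy=3.3,interpolation=cv2.INTER_CUBIC))
E
```

```text
[ 0.56994039 -0.03920834  0.07811843] [-0.46008537 -3.69357534  3.03792037]
red [348.8 203.9] 45 [-0.0106 -0.0865] 0.0872
red [344.2 217.9] 35 [ 0.0227 -0.0863] 0.0892
scene7 slot world ang -86.11 disc deg -0.71
```

View pics/s7z.png

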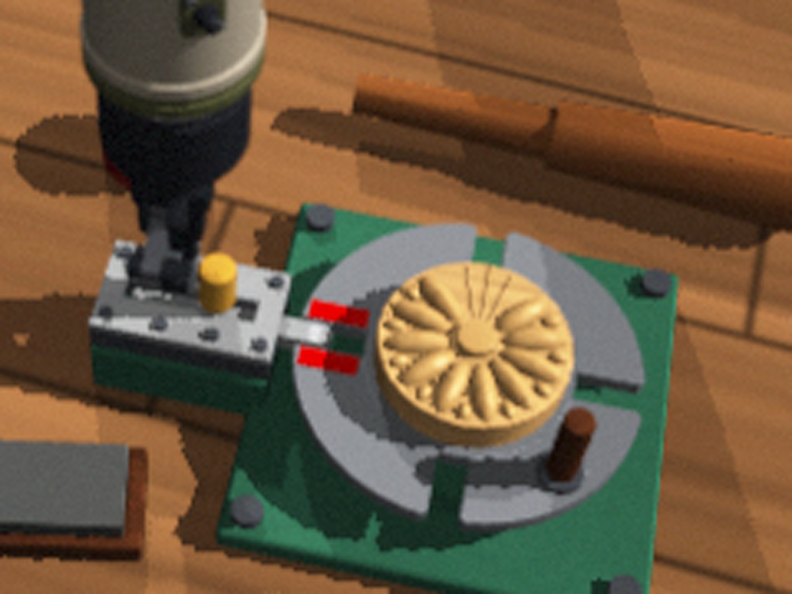

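The bolt nose, at zoom (318,330), is inside the mouth between the red marks. I'll push on gently to the stop.

Request:
{"api": "move_arm", "payload": {"steps": [-0.001,0.006,0,0,0,-0.001,0.011,0,0,0,-0.0015,0.015,0,0,0,-0.0015,0.018,0,0,0,-0.0015,0.018,0,0,0]}}

```text
time_s: 5.95
ee_pos: [0.5685, -0.0225, 0.0781]
orientation: [[0.002, 0.995, 0.1], [0.004, 0.1, -0.995], [-1.0, 0.002, -0.004]]
ft_force: [0.7, -11.9, 0.1]
finger_gap: -0.0002
```

Request:
{"api": "move_arm", "payload": {"steps": [0,0.001,0,0,0,0,0.002,0,0,0,0,0.003,0,0,0]}}

```text
time_s: 6.2
ee_pos: [0.5684, -0.0225, 0.0783]
orientation: [[0.002, 0.995, 0.097], [0.001, 0.097, -0.995], [-1.0, 0.002, -0.001]]
ft_force: [0.7, -12.9, 0.1]
finger_gap: -0.0001
```

```bash
python3 - <<'E'
from ang import *
s=state();print(s['ee_pos'],s['ft_force'])
p,d,m=save('scene8','scene');ang('scene8')
cv2.imwrite('pics/s8z.png',cv2.resize(p[110:290,250:490][:,:,::-1],None,fx=3.3,fy=3.3,interpolation=cv2.INTER_CUBIC))
E
```

```text
[ 0.56844908 -0.02251835  0.07829568] [  0.70953895 -12.94582785   0.10684287]
red [348.8 203.9] 45 [-0.0106 -0.0865] 0.0872
red [344.2 217.9] 35 [ 0.0227 -0.0863] 0.0892
scene8 slot world ang -86.11 disc deg -0.71
```

View pics/s8z.png

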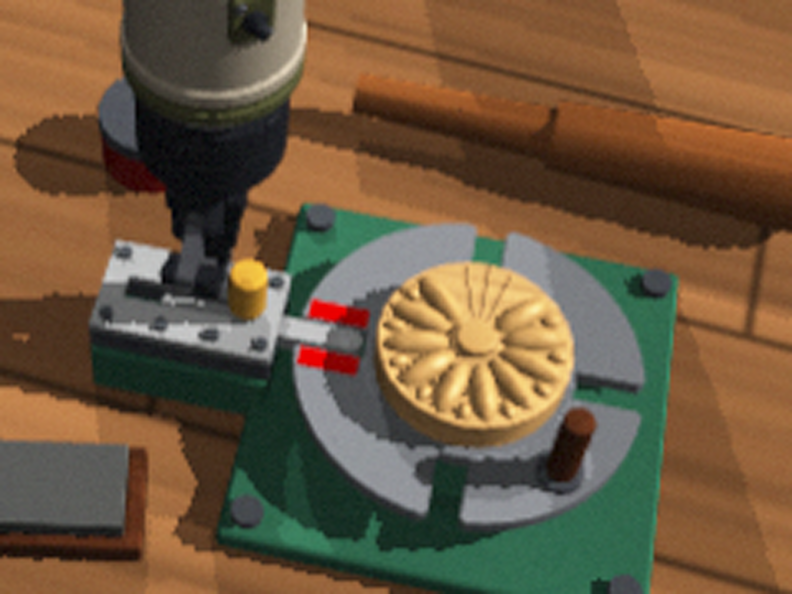

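The hand stopped hard at y = −0.0225 (predicted −0.0215) with 13 N against 2.5 N of sliding friction, so the bolt is at its stop. I'll back off and rise.

Request:
{"api": "move_arm", "payload": {"steps": [0.001,-0.012,0,0,0,0.003,-0.035,0,0,0,0.004,-0.05,0.03,0,0,0.004,-0.05,0.07,0,0,0.004,-0.06,0.1,0,0]}}

```text
time_s: 6.67
ee_pos: [0.5725, -0.0818, 0.1802]
orientation: [[0.002, 0.995, 0.098], [0.002, 0.098, -0.995], [-1.0, 0.002, -0.002]]
ft_force: [0.8, 0.7, 0.4]
finger_gap: 0.0001
```

```bash
python3 - <<'E'
from ang import *
s=state();print(s['ee_pos'],s['ft_force'])
p,d,m=save('scene9','scene');ang('scene9');save('wrist9','wrist')
a=load('scene0')[0].astype(int);df=(np.abs(a-p).max(2)>40).astype(np.uint8)
cv2.imwrite('pics/s9z.png',cv2.resize(p[110:350,180:500][:,:,::-1],None,fx=2.5,fy=2.5,interpolation=cv2.INTER_CUBIC))
E
```

```text
[ 0.57251883 -0.08183021  0.18015774] [0.75390639 0.70839445 0.38665567]
red [348.8 203.9] 45 [-0.0106 -0.0865] 0.0872
red [344.2 217.9] 35 [ 0.0227 -0.0863] 0.0892
scene9 slot world ang -86.11 disc deg -0.71
```

View pics/wrist9.png

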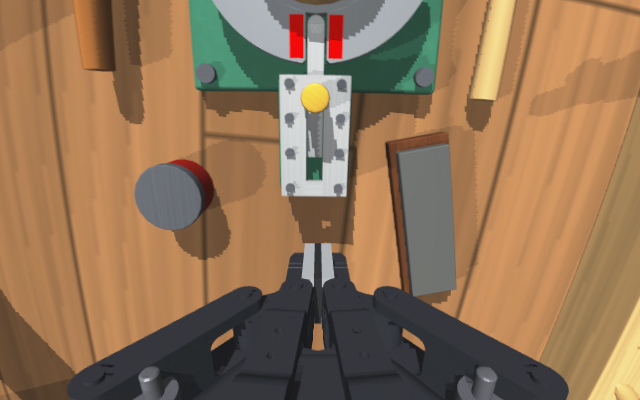

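View pics/s9z.png

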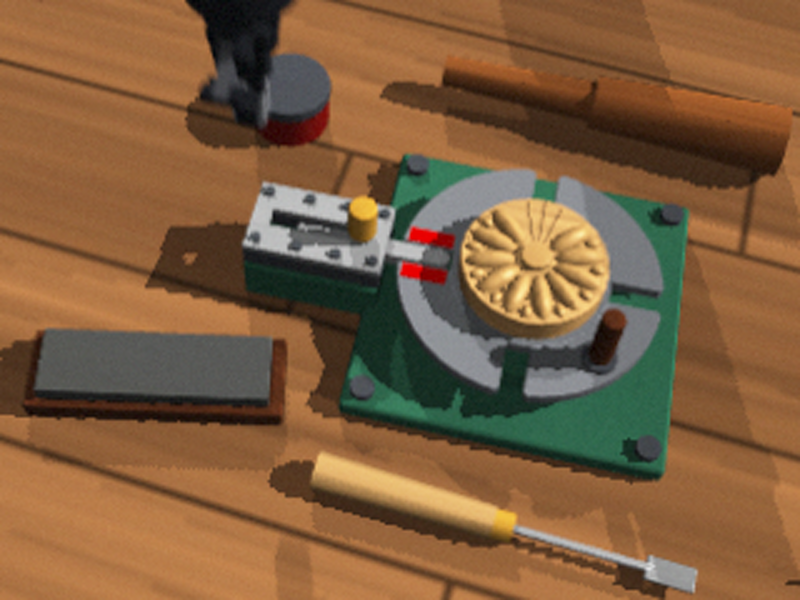

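The wrist view shows the knob top at (315,97) and the bolt bar at u ≈ 316, midway between the red marks (296 and 336). The scene view shows the tools undisturbed. Now a numeric check of the travel.

```bash
python3 - <<'E'
from ang import *
th=np.radians(4.6);ey=np.array([-np.sin(th),np.cos(th)]);ex=np.array([np.cos(th),np.sin(th)])
c=np.array([.5545,.13])
p,d,m=load('wrist9');k=onplane(m,[(315,97)],.098)[0][:2]-c;print('knob wrist',k@ex,k@ey)
ks=[]
for n in('scene0','scene9'):
    p,d,m=load(n);g,r,b=masks(p)
    hsv=cv2.cvtColor(p,cv2.COLOR_RGB2HSV);mk=((hsv[...,0]>15)&(hsv[...,0]<28)&(hsv[...,1]>170)&(hsv[...,2]>110)).astype(np.uint8)
    mk[:170]=0;mk[215:]=0;mk[:,:285]=0;mk[:,345:]=0
    st,cc,l=max(blobs(mk,5),key=lambda t:t[0][4]);P=onplane(m,[cc],.084)[0][:2]-c;ks.append(P@ey);print(n,cc,st[4],P@ex,P@ey)
print('travel',ks[1]-ks[0])
# bystanders change
a=load('scene0')[0].astype(int);b=load('scene9')[0].astype(int)
for nm,(x0,y0,x1,y1) in dict(mallet=(360,130,498,180),gouge=(303,288,462,350),stone=(188,238,298,282),tin=(290,130,315,170)).items():
    q=np.abs(a-b).max(2)[y0:y1,x0:x1]; print(nm,cv2.phaseCorrelate(a[y0:y1,x0:x1].mean(2),b[y0:y1,x0:x1].mean(2)))
E
```

```text
knob wrist 0.0009543229951889265 -0.13074508453374542
scene0 [301.60655738 190.67213115] 122 -0.004407398753522098 -0.1745793477333392
scene9 [325.55462185 195.13445378] 119 -0.0051168734826045024 -0.12910845916130434
travel 0.04547088857203485
mallet ((-0.0797841896723952, 0.002205276258521849), 0.5534293114337794)
gouge ((0.00032416721114714164, 0.00922433015837143), 0.9266632035778521)
stone ((0.04393025118247351, 0.5324509666000168), 1.0013169179991304)
tin ((0.27786064800945454, 0.010082704056241454), 1.0009169829512612)
```

```bash
python3 -c "
from station import *
print(hand_in()); print(state()['time_s'])"
```

```text
the job is handed in; nothing more can be done
None
the job is handed in; nothing more can be done
```

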